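Load a plaster mould into the screw press and start the clamp screw

ROBOT

A 6-joint arm with a two-finger parallel gripper is mounted at the origin on a cart in front of the work surface, level with it; the furniture and walls round the work are solid. World frame = base frame: x ahead of the robot, y to its left, z up, the work surface at z = 0. Lengths are in m, angles in rad, forces in N, time in s.
With the tool pointing down it reaches from about 0.425 to 0.95 m from the base axis. Payload 3.5 kg.
Tool frame: the origin (TCP) lies between the finger pads; the fingertips stand 14 mm ahead of it and the grasp point (between the pads) lies 5 mm behind it (robot.tcp_to_tips is the distance from the TCP to the fingertips, in m); z points along the fingers, y is the line along which they close (so a half turn about z gives the same grasp; the last joint's range is limited). The gripper opens to 85 mm and grips with 20 to 120 N. Pads are 22 mm wide; open, the fingers measure 114 mm over their backs; the gripper's body (76 mm by 85 mm) begins 54 mm behind the grasp point. The pads swing forward as they close: fully open they stand 13 mm farther back than shut.
Start: joints at [-1.301, 0.286, 1.577, -0, 1.279, -0.15], TCP at [0.275, -0.616, 0.245] pointing down, gripper open.
Joint ranges: [-2.77, 2.77], [-0.9, 2.22], [0.21, 2.48], [-1.53, 4.67], [0.24, 2.81], [-2.84, 2.84]. Speed limits (rad/s): [2.79, 2.79, 3.14, 3.14, 3.14, 3.14].

INTERFACE

Orientations are given as a unit quaternion [x, y, z, w].
In Python, from cell import robot, optics gives the robot as it stands.
- The arm moves only by the tool servo_tool, never from a script. Its argument "steps" is a list of rows, each an object of numbers: "x", "y", "z": the shift along the world's x, y, z in mm; "yaw": the turn about the world's z in degrees. A call has 1 to 8 rows; each row is the pose to reach, as a shift and turn from the pose commanded when the call began; what a row does not reach only later rows make up. A row lasts 1/12 s, in which the tool goes at most 41.7 mm and 7.16 degrees, less where a joint would pass 70% of its speed; a pose out of reach is approached as far as the arm can. A call with a gripper value outside its range is refused whole. "gripper" is the gripper command: -1 is fully open, 1 is shut, values between are in proportion, set as the call begins (left out, the last holds). The fingers move at their own pace and stop on an object; "squeeze" is the grip in N (left out, the last holds). Time passes only in rows, so rows that repeat a pose let the fingers close. It gives the time, the measured TCP pose, the force, the opening and the grip force at its end, in the units of the state.
- robot.state(): the state, without advancing time (a new reading comes with each control period).
- optics.grab_frame(name): name is "scene" or "side" or "wrist"; returns the picture (400x640x3 uint8, red, green, blue); there is no depth.
- optics.calibration(name): a dict with "mtx" (3x3 intrinsics, pixels), "pose" (4x4, takes a point from camera to world coordinates). Camera axes: x right, y down, z forward; pixel columns grow to the right and rows downward; lengths in m; the calibration is good to about 2 mm. The wrist camera is an equidistant fisheye: a pixel r from the principal point sees the ray r / f radians off the axis. A picture is of the moment at which its call begins: read the wrist's pose just before it. calibration takes no time and is no camera call; for the wrist camera it gives the pose at the moment of the call.
- robot.hand_in(): hands the job in; it is judged then, once.
The state is a dict: "time": time; "joint_pos": joint angles; "qvel": joint speeds; "joint_efforts": joint torques, N m; "tool_pos": TCP position; "orientation": TCP orientation; "contact_force": force on the tool from outside, world axes, zero at the start; "torque": the same for the moment, N m; "finger_gap": opening from 0.0 (shut) to 1.0 (fully open); "grip_force": force on a finger pad.
Only numpy, scipy, OpenCV 4.12 (cv2) and the standard library are available. Lean on these libraries where they do the work, as an engineer would, in place of code of your own. Each camera call takes 0.05 s, during which the arm holds its last target. There are 200 camera calls.

TASK

Slide the plaster mould along its guides, under the cross bar of the press, until it is fully home against the wooden stop. Then start the clamp screw that stands loose in the threaded boss: without lifting it out, turn its black knob backward (anticlockwise from above) until you find it has dropped off the start of the thread, then forward one full turn so that it has caught but stays clear of the mould. Finish still gripping the knob, holding the screw upright and still so that the mould can be checked before it is tightened, and leave the cup, the jar and the wedge where they are.

Things in the scene. Friction and masses are not known exactly. Their poses are not given: they have to be found in the camera images.
- press: Screw press, fixed. Origin on the bench top under the screw's axis, z up. Plywood base 18 mm thick, x -100 to 100, y -120 to 240 mm; guide strips 94 mm apart, standing 18 mm above the base, along its y; wooden stop at y -95 mm, open at the +y end. Pillars at x -80 and 80 mm, 149 mm high; steel cross bar between them along x, 46 mm deep in y, underside 112 and top 132 mm high; in its middle the threaded boss, 48 mm wide.
- boss_mouth (a point): Centre of the boss's open top, 156 mm above the bench, on the screw's axis; axes as the press. Inside is a right-hand thread of 10 mm pitch, so a forward (clockwise from above) turn takes the screw 10 mm down. Its blunt start lies about 107 degrees anticlockwise (from above) of the press's +x; from there clockwise its first 55 degrees are a level ledge at the mouth's height, then it slopes down.
- mould_center (a point): Centre of the closed two-part white plaster mould, loose, 0.6 to 0.95 kg, 90 x 190 x 70 mm (x, y, z), rubber bands round it, plywood board on top. It stands on the base between the guides (2 mm free each side), drawn out 70 to 120 mm to +y; its axes are about the press's. Home: this point at 0, 0, 53 mm in the press frame. The end to push is a flat 58 mm wide, 95 mm to +y of this point.
- screw_knob (a point): Centre of the screw's round ribbed black knob, 41 mm wide, 30 mm high, upright; narrower collar just below. Screw 130 mm long, 0.22 to 0.37 kg, loose, leaning slightly; this point is 75 mm above the thread end and 115 mm above its foot. At the start it is 228 to 231 mm above the bench; off the thread start it falls 8 mm once let go (less by 2.5 mm per quarter turn overshot); one turn on is 10 mm lower still.
- screw_lead (a point): Lower end of the screw's own single 10 mm thread, 12.5 mm out from its axis in the screw's +x; a grey rib on the knob's top points the same way. Below it 40 mm of plain pilot. At the start it rests on the boss's first thread, 30 to 135 degrees clockwise (from above) of that thread's blunt start, at 154 to 156 mm; turned back past the start it falls. The fit has 3 mm of up-and-down play.
- cup: Bystander: unfired grey-brown clay cup, 100 mm wide, 90 mm high, standing behind the press; origin at its underside. Leave it alone.
- jar: Bystander: screw-lid jar of ochre stuff with a white lid, 66 mm wide, 105 mm high, standing behind the press; origin at its underside. Leave it alone.
- wedge: Bystander: beech wedge 34 x 95 x 22 mm lying in front of the press; origin at its underside. Leave it alone.
Not all that is in view belongs to the job. Of the things that look like the part that bears screw_knob, the smaller one is meant.

How it is judged:
On the way, in this order (a step that is already met when the one before it is completed fails the run):
1. the mould is home against the stop (y of mould_center in the frame of press between -0.004 and 0.004 m and angle between mould_center's own z axis and vertical below 0.05 rad), for 0.2 s.
2. the screw has been turned backward to the start of the thread, still standing on it (x of screw_lead in the frame of press below 0 m and y of screw_lead in the frame of press above 0 m and z of screw_lead in the frame of press above 0.1535 m), for 0.02 s.
3. the screw has dropped off the start of the thread (4.5 to 10 mm below where it stood) (z of screw_lead in the frame of press between 0.146 and 0.1515 m), for 0.1 s.
At the end, for the whole second after the job is handed in: The mould is within 4 mm of home; the lower end of the screw thread is 13.5 to 21.5 mm below the mouth of the boss (one turn past the drop, give or take some 100 degrees and the play); the screw is upright within 5 degrees, at rest, clear of the mould and gripped with more than 2 N (all of step 1 and z of screw_lead in the frame of press between 0.1345 and 0.1425 m and horizontal distance between screw_knob and boss_mouth below 0.012 m and angle between screw_knob's own z axis and vertical below 0.09 rad and contact force between the fingers and screw above 2 N and contact force between screw and mould below 0.5 N and angular speed of screw below 0.2 rad/s and linear speed of screw below 0.02 m/s); the arm keeps its last pose, push and grip.
It fails at once if the screw was lifted out of the boss (more than 20 mm up) (z of screw_lead in the frame of press above 0.176 m).
It fails at once if the screw was run down on to the mould (contact force between screw and mould above 3 N).
It fails at once if the cast cup was pushed away or knocked over (distance of cup from where it was at the start of the episode above 0.03 m or angle between cup's own z axis and vertical above 0.5 rad).
It fails at once if the jar was pushed away or knocked over (distance of jar from where it was at the start of the episode above 0.03 m or angle between jar's own z axis and vertical above 0.5 rad).
It fails at once if the wooden wedge was pushed away or knocked over (distance of wedge from where it was at the start of the episode above 0.03 m or angle between wedge's own z axis and vertical above 0.5 rad).
It also fails if it takes over 72 s, if anything falls off the work surface, if the arm or the gripper's body presses on something with over 40 N, if the wrist force passes 120 N, or if a joint passes its speed limit or range.

## Working session

There is one attempt and no reset: what is moved stays moved. The work goes in short steps, Python scripts to look and compute and a tool call to move; the robot and the scene stay as the last step left them, time stands still between calls to the robot, and variables do not carry over. Pictures are saved under pics/ and viewed, at most 10 in all, crops included, and the job is handed in when it is done.

Besides the shell and the picture viewer there is one more tool, called after ">>>" as a command line: name --argument value ..., lists and objects as JSON in quotes. servo_tool: Moves the arm, as the interface text tells. Its arguments: {"type":"object","properties":{"steps":{"type":"array","items":{"type":"object","properties":{"x":{"type":"number"},"y":{"type":"number"},"z":{"type":"number"},"yaw":{"type":"number"}}}},"gripper":{"type":"number"},"squeeze":{"type":"number"}},"required":["steps"]}

```bash
mkdir -p pics; python3 - <<'E'
from cell import robot, optics
import cv2,numpy as np
for n in ["scene","side"]:
    im=optics.grab_frame(n); cv2.imwrite(f"pics/{n}0.png",im[:,:,::-1])
    c=optics.calibration(n); print(n,np.round(c["mtx"],1).tolist(),np.round(c["pose"],4).tolist())
s=robot.state();print(s)
E
```

```text
scene [[378.6, 0.0, 313.8], [0.0, 378.6, 197.0], [0.0, 0.0, 1.0]] [[-0.7993, -0.4647, 0.3811, 0.2502], [-0.6008, 0.6046, -0.523, 0.4326], [0.0126, -0.647, -0.7624, 0.8287], [0.0, 0.0, 0.0, 1.0]]
side [[384.8, 0.0, 325.2], [0.0, 384.8, 193.6], [0.0, 0.0, 1.0]] [[0.9991, -0.0187, 0.0373, 0.5531], [-0.0418, -0.439, 0.8975, -0.7905], [-0.0004, -0.8983, -0.4394, 0.5374], [0.0, 0.0, 0.0, 1.0]]
{'time': 0.1, 'joint_pos': array([-1.30100148e+00,  2.87134943e-01,  1.57804018e+00, -7.14318314e-06,
        1.27862789e+00, -1.50020609e-01]), 'qvel': array([-0.0002719 , -0.00092316, -0.00350454,  0.00012474,  0.00064709,
       -0.00070288]), 'joint_efforts': array([ 6.04363759e-04, -4.07297301e+01, -2.93700242e+01, -1.62175133e-04,
        3.42940002e-03, -9.96042395e-07]), 'tool_pos': array([ 0.2749826 , -0.61582032,  0.24404171]), 'orientation': array([ 9.78049334e-01,  2.08370535e-01, -6.95593085e-05, -1.10299169e-03]), 'contact_force': array([-0.16238288, -0.01033325, -0.75345407]), 'torque': array([ 0.01226134, -0.0234616 , -0.00980498]), 'grip_force': 0.0, 'finger_gap': 0.9991412897327302}
```

View pics/scene0.png

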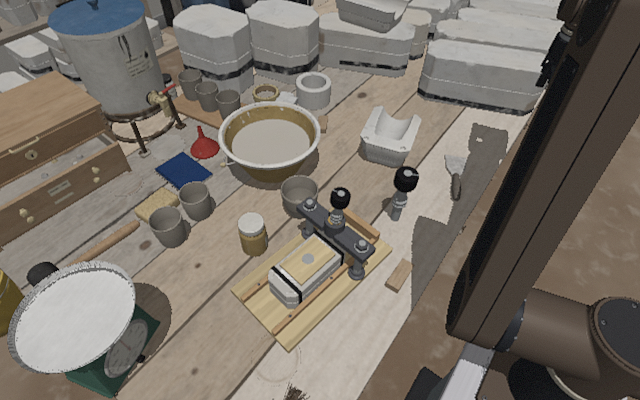

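View pics/side0.png

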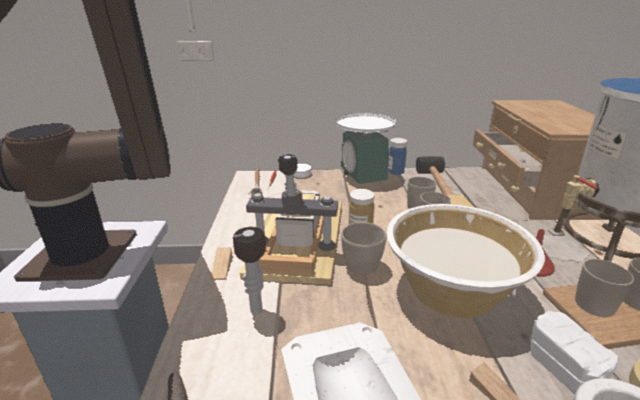

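In the scene picture two black knobs fit: (340,197), standing in the press boss, and (405,180), loose on the bench and larger. The one in the press is meant because it is smaller and sits in the boss. I'll confirm with an enlarged crop.

```bash
python3 - <<'E'
import cv2
a=cv2.imread("pics/scene0.png")[160:352,225:430]; cv2.imwrite("pics/sc.png",cv2.resize(a,None,fx=3.1,fy=3.1,interpolation=cv2.INTER_CUBIC))
a=cv2.imread("pics/side0.png")[145:285,205:395]; cv2.imwrite("pics/sd.png",cv2.resize(a,None,fx=4,fy=4,interpolation=cv2.INTER_CUBIC))
E
```

```text
(no output)
```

View pics/sc.png

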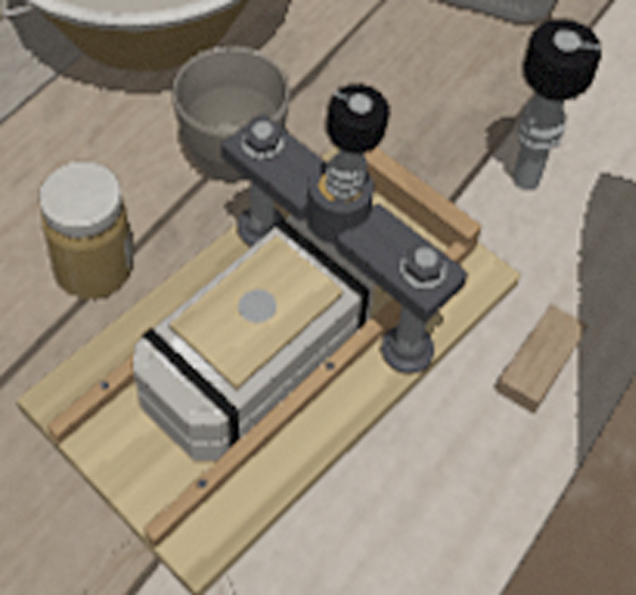

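View pics/sd.png

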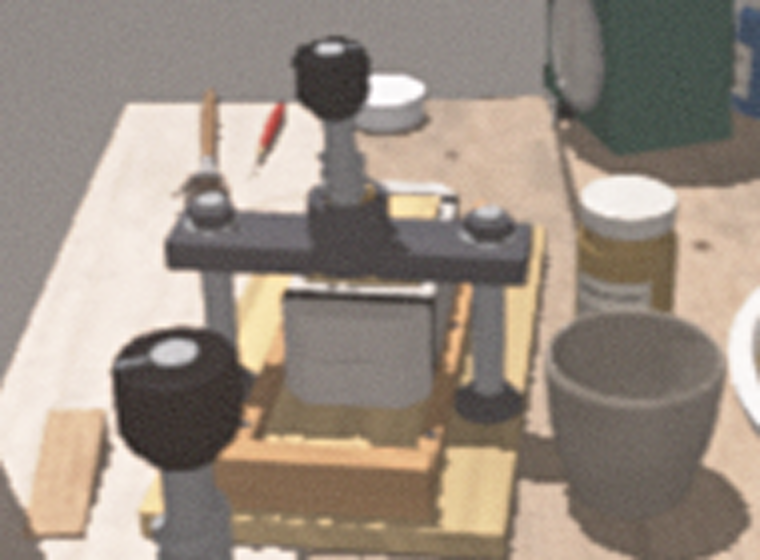

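The crop shows the wanted small knob at scene (340,198) and side (288,164.5), with its rib pointing image-left. I'll fit the press pose from the base corners and pillar tops.

```bash
cat > h.py <<'E'
from cell import robot, optics
import numpy as np, cv2
from scipy.optimize import least_squares
from scipy.spatial.transform import Rotation as R
C={n:optics.calibration(n) for n in("scene","side")}
def proj(n,p):
    T=np.linalg.inv(C[n]["pose"]);q=(T[:3,:3]@np.atleast_2d(p).T).T+T[:3,3];u=(C[n]["mtx"]@q.T).T;return u[:,:2]/u[:,2:]
def ray(n,uv):
    d=np.linalg.inv(C[n]["mtx"])@[*uv,1];return C[n]["pose"][:3,3],C[n]["pose"][:3,:3]@d
def onz(n,uv,z):
    o,d=ray(n,uv);return o+d*(z-o[2])/d[2]
def tri(a,b):
    f=lambda p:np.r_[proj("scene",p)[0]-a,proj("side",p)[0]-b]
    r=least_squares(f,[.6,-.2,.1]);return r.x,abs(r.fun).max()
def P2W(p,q):
    c,s=np.cos(p[2]),np.sin(p[2]);q=np.atleast_2d(q);return np.c_[p[0]+c*q[:,0]-s*q[:,1],p[1]+s*q[:,0]+c*q[:,1],q[:,2]]
E
python3 - <<'E'
from h import *
sc=lambda u,v:(u/3.1+225,v/3.1+160); sd=lambda u,v:(u/4+205,v/4+145)
F=[("scene",(100,240,18),sc(20,403)),("scene",(-100,240,18),sc(197,590)),("scene",(-100,-120,18),sc(518,275)),
("scene",(-80,0,147),sc(427,256)),("scene",(80,0,147),sc(263,132)),
("side",(-80,0,147),sd(210,202)),("side",(80,0,147),sd(489,214)),("side",(-100,-120,18),sd(142,517)),("side",(100,-120,18),sd(503,533))]
f=lambda p:np.concatenate([proj(n,P2W(p,np.array(q)/1e3))[0]-uv for n,q,uv in F])
r=least_squares(f,[.55,-.2,0],loss="soft_l1");print(r.x,np.degrees(r.x[2]));print(np.round(f(r.x).reshape(-1,2),1).tolist());np.save("press.npy",r.x)
p=r.x
k=tri(sc(357,118),sd(332,78));print("knob",k)
top=k[0][2]+.015
a=onz("scene",sc(359,103),top);b=onz("scene",sc(336,98),top);print("rib",a,b,np.degrees(np.arctan2(*(b-a)[1::-1])))
print("decoy",tri(sc(562,60),sd(178,398)))
m=onz("scene",sc(257,305),.1);c,s=np.cos(p[2]),np.sin(p[2]);d=m[:2]-p[:2];print("mould y",-s*d[0]+c*d[1],c*d[0]+s*d[1])
print("home face",P2W(p,[0,.095,.05]),"start face",P2W(p,[0,.19,.05]))
E
```

```text
[ 0.5102095  -0.00636593 -0.13222606] -7.575995223919908
[[-1.1, -1.0], [0.7, 0.8], [1.2, -1.2], [-0.3, 0.2], [-0.2, -0.5], [-0.1, -0.2], [-0.1, -0.3], [-1.3, -1.2], [0.8, 0.1]]
knob (array([ 0.5051319 , -0.01093403,  0.22763022]), np.float64(0.16717151990070533))
rib [ 0.50542499 -0.01142199  0.24263022] [ 0.52001835 -0.0057372   0.24263022] 21.283212898781294
decoy (array([ 0.4422629 , -0.21144188,  0.1559577 ]), np.float64(0.21795143966676278))
mould y 0.08993204193065185 -0.004543592807686195
home face [[0.5227344 0.0878048 0.05     ]] start face [[0.53525931 0.18197553 0.05      ]]
```

>>> servo_tool --steps '[{"x": 28,"y": 22,"z": 20,"yaw": 7},{"x": 56,"y": 45,"z": 40,"yaw": 14},{"x": 85,"y": 68,"z": 60,"yaw": 21},{"x": 113,"y": 90,"z": 80,"yaw": 28},{"x": 141,"y": 112,"z": 100,"yaw": 35},{"x": 169,"y": 135,"z": 120,"yaw": 42},{"x": 197,"y": 157,"z": 140,"yaw": 49},{"x": 225,"y": 180,"z": 155,"yaw": 56}]' --gripper 1

```text
time: 0.77
tool_pos: [0.5013, -0.4352, 0.402]
orientation: [0.764, 0.645, -0.0, 0.001]
contact_force: [0.2, -0.1, 0.1]
finger_gap: -0.002
grip_force: 0.0
```

>>> servo_tool --steps '[{"x": 14,"y": 39},{"x": 28,"y": 78},{"x": 42,"y": 117},{"x": 56,"y": 156},{"x": 66,"y": 196},{"x": 76,"y": 236},{"x": 82,"y": 277},{"x": 88,"y": 318,"yaw": 2.5}]'

```text
$.steps[0]: bad value
```

>>> servo_tool --steps '[{"y": 41},{"y": 82},{"y": 123},{"x": -5,"y": 164},{"x": -10,"y": 205},{"x": -16,"y": 245},{"x": -22,"y": 286},{"x": -36,"y": 325}]'

```text
$.steps[0]: bad value
```

>>> servo_tool --steps '[{"x": 14,"y": 39,"z": 0,"yaw": 0},{"x": 28,"y": 78,"z": 0,"yaw": 0},{"x": 42,"y": 117,"z": 0,"yaw": 0},{"x": 56,"y": 156,"z": 0,"yaw": 0},{"x": 66,"y": 196,"z": 0,"yaw": 0},{"x": 76,"y": 236,"z": 0,"yaw": 0},{"x": 82,"y": 276,"z": 0,"yaw": 0},{"x": 88,"y": 316,"z": 0,"yaw": 2}]'

```text
time: 1.43
tool_pos: [0.5881, -0.1183, 0.3996]
orientation: [0.754, 0.657, -0.0, -0.001]
contact_force: [1.7, 1.4, -0.3]
finger_gap: -0.0
grip_force: 0.0
```

>>> servo_tool --steps '[{"x": 0,"y": 41,"z": 0,"yaw": 0},{"x": 0,"y": 82,"z": 0,"yaw": 0},{"x": -2,"y": 123,"z": 0,"yaw": 0},{"x": -6,"y": 164,"z": 0,"yaw": 0},{"x": -14,"y": 204,"z": 0,"yaw": 0},{"x": -22,"y": 244,"z": 0,"yaw": 0},{"x": -32,"y": 284,"z": 0,"yaw": 0},{"x": -42,"y": 324,"z": 0,"yaw": 0}]'

```text
time: 2.1
tool_pos: [0.5452, 0.2055, 0.3997]
orientation: [0.754, 0.656, -0.0, -0.0]
contact_force: [1.8, -0.3, 0.0]
finger_gap: 0.004
grip_force: 0.0
```

>>> servo_tool --steps '[{"x": -2,"y": 20,"z": -36,"yaw": 0},{"x": -2,"y": 34,"z": -75,"yaw": 0},{"x": -2,"y": 34,"z": -116,"yaw": 0},{"x": -2,"y": 34,"z": -157,"yaw": 0},{"x": -2,"y": 34,"z": -198,"yaw": 0},{"x": -2,"y": 34,"z": -239,"yaw": 0},{"x": -2,"y": 34,"z": -280,"yaw": 0},{"x": -2,"y": 34,"z": -305,"yaw": 0}]'

```text
time: 2.77
tool_pos: [0.5409, 0.2369, 0.0898]
orientation: [0.754, 0.656, -0.003, -0.002]
contact_force: [0.3, 0.3, -0.3]
finger_gap: 0.001
grip_force: 0.0
```

```bash
python3 - <<'E'
from cell import robot, optics
import cv2
cv2.imwrite("pics/w1.png",optics.grab_frame("wrist")[:,:,::-1]);a=optics.grab_frame("scene")[130:360,180:440,::-1]
cv2.imwrite("pics/s1.png",cv2.resize(a,None,fx=2.5,fy=2.5,interpolation=cv2.INTER_CUBIC))
E
```

```text
(no output)
```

View pics/s1.png

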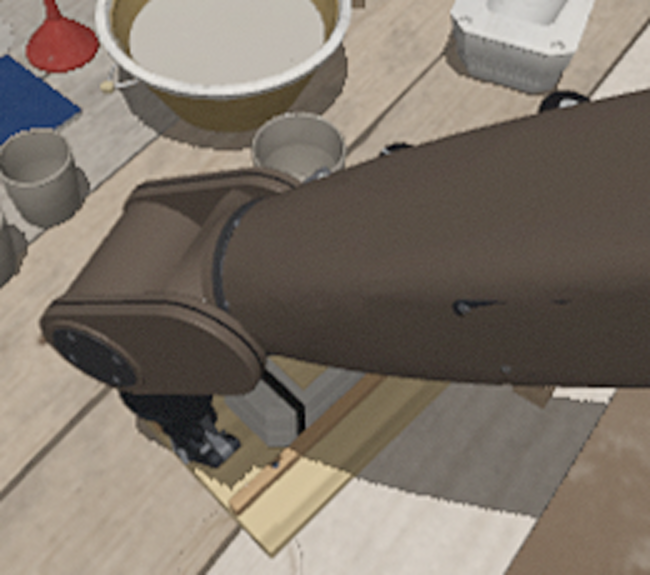

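The closed gripper stands between the guides behind the mould's free end. Next I lower it a little and push.

>>> servo_tool --steps '[{"x": -1,"y": 0,"z": -16,"yaw": 0},{"x": -1,"y": 0,"z": -16,"yaw": 0},{"x": -3,"y": -12,"z": -16,"yaw": 0},{"x": -4,"y": -24,"z": -16,"yaw": 0},{"x": -6,"y": -36,"z": -16,"yaw": 0},{"x": -7,"y": -46,"z": -16,"yaw": 0},{"x": -8,"y": -56,"z": -16,"yaw": 0},{"x": -9,"y": -66,"z": -16,"yaw": 0}]'

```text
time: 3.53
tool_pos: [0.5359, 0.1713, 0.0805]
orientation: [0.755, 0.656, 0.002, -0.0]
contact_force: [0.7, 5.2, 2.1]
finger_gap: 0.004
grip_force: 2.5
```

```bash
python3 - <<'E'
from cell import robot, optics
import cv2
a=optics.grab_frame("side")[100:290,180:420,::-1]
cv2.imwrite("pics/d1.png",cv2.resize(a,None,fx=3,fy=3,interpolation=cv2.INTER_CUBIC))
E
```

```text
(no output)
```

View pics/d1.png

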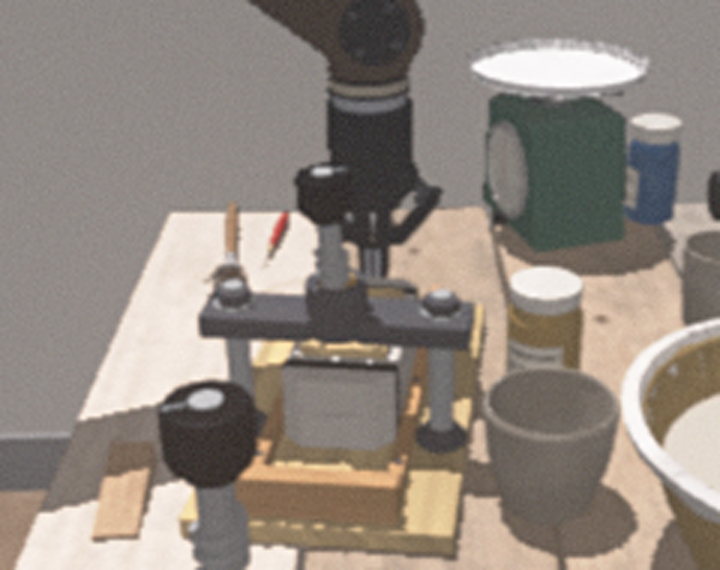

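>>> servo_tool --steps '[{"x": -1,"y": -8,"z": -3,"yaw": 0},{"x": -2,"y": -16,"z": -3,"yaw": 0},{"x": -3,"y": -24,"z": -3,"yaw": 0},{"x": -4,"y": -32,"z": -3,"yaw": 0},{"x": -5,"y": -40,"z": -3,"yaw": 0},{"x": -6,"y": -48,"z": -3,"yaw": 0},{"x": -7,"y": -55,"z": -3,"yaw": 0},{"x": -8,"y": -61,"z": -3,"yaw": 0}]'

```text
time: 4.25
tool_pos: [0.5281, 0.1111, 0.0774]
orientation: [0.755, 0.656, 0.002, 0.0]
contact_force: [0.4, 5.3, 2.9]
finger_gap: -0.001
grip_force: 2.9
```

>>> servo_tool --steps '[{"x": 0,"y": -2,"z": 0,"yaw": 0},{"x": 0,"y": -4,"z": 0,"yaw": 0},{"x": -1,"y": -6,"z": 0,"yaw": 0},{"x": -1,"y": -8,"z": 0,"yaw": 0}]'

```text
time: 4.58
tool_pos: [0.5269, 0.1035, 0.0773]
orientation: [0.755, 0.656, 0.002, -0.0]
contact_force: [1.1, 5.8, 4.4]
finger_gap: -0.002
grip_force: 3.0
```

>>> servo_tool --steps '[{"x": 0,"y": -2,"z": 0,"yaw": 0},{"x": -1,"y": -4,"z": 0,"yaw": 0},{"x": -1,"y": -6,"z": 0,"yaw": 0},{"x": -1,"y": -6,"z": 0,"yaw": 0}]'

```text
time: 4.92
tool_pos: [0.5262, 0.1003, 0.0774]
orientation: [0.756, 0.655, 0.004, -0.002]
contact_force: [2.0, 15.6, 2.5]
finger_gap: 0.0
grip_force: 8.0
```

>>> servo_tool --steps '[{"x": 0,"y": -2,"z": 0,"yaw": 0},{"x": 0,"y": -3,"z": 0,"yaw": 0},{"x": 0,"y": -3,"z": 0,"yaw": 0},{"x": 0,"y": -3,"z": 0,"yaw": 0}]'

```text
time: 5.25
tool_pos: [0.5261, 0.1001, 0.0774]
orientation: [0.756, 0.655, 0.006, -0.004]
contact_force: [1.9, 25.6, 2.4]
finger_gap: 0.001
grip_force: 12.7
```

>>> servo_tool --steps '[{"x": 2,"y": 20,"z": 0,"yaw": 0},{"x": 6,"y": 50,"z": 5,"yaw": 0},{"x": 6,"y": 55,"z": 45,"yaw": 4},{"x": 6,"y": 55,"z": 86,"yaw": 8},{"x": 6,"y": 55,"z": 127,"yaw": 12},{"x": 6,"y": 55,"z": 168,"yaw": 16},{"x": 6,"y": 55,"z": 209,"yaw": 20},{"x": 6,"y": 55,"z": 250,"yaw": 24}]' --gripper -1

```text
time: 5.92
tool_pos: [0.5304, 0.1479, 0.3278]
orientation: [0.6, 0.8, -0.001, 0.0]
contact_force: [0.2, -0.3, -0.3]
finger_gap: 1.003
grip_force: 0.0
```

>>> servo_tool --steps '[{"x": -5,"y": -40,"z": 6,"yaw": 0},{"x": -10,"y": -80,"z": 12,"yaw": 0},{"x": -15,"y": -120,"z": 12,"yaw": 0},{"x": -25,"y": -160,"z": 12,"yaw": 0},{"x": -27,"y": -166,"z": 12,"yaw": 0},{"x": -27,"y": -166,"z": 12,"yaw": 0}]'

```text
time: 6.42
tool_pos: [0.5033, -0.02, 0.3378]
orientation: [0.603, 0.798, -0.001, -0.0]
contact_force: [0.5, 0.4, -0.2]
finger_gap: 1.0
grip_force: 0.0
```

```bash
python3 - <<'E'
from h import *
c=optics.calibration("wrist");s=robot.state();cv2.imwrite("pics/w2.png",optics.grab_frame("wrist")[:,:,::-1])
np.savez("w2.npz",mtx=c["mtx"],pose=c["pose"]);print(np.round(c["mtx"],1).tolist(),np.round(c["pose"],3).tolist(),s["tool_pos"],s["orientation"],s["joint_pos"])
E
```

```text
[[309.7, 0.0, 319.1], [0.0, 309.7, 201.7], [0.0, 0.0, 1.0]] [[0.962, 0.263, 0.07, 0.485], [0.272, -0.929, -0.252, 0.044], [-0.001, 0.261, -0.965, 0.467], [0.0, 0.0, 0.0, 1.0]] [ 0.50327049 -0.01999832  0.33782813] [ 6.03302175e-01  7.97512101e-01 -9.26527945e-04 -2.75603020e-04] [-2.40703708e-01 -1.57308671e-01  1.87593907e+00 -1.49965528e-03
  1.42420204e+00 -5.16008858e-01]
```

View pics/w2.png

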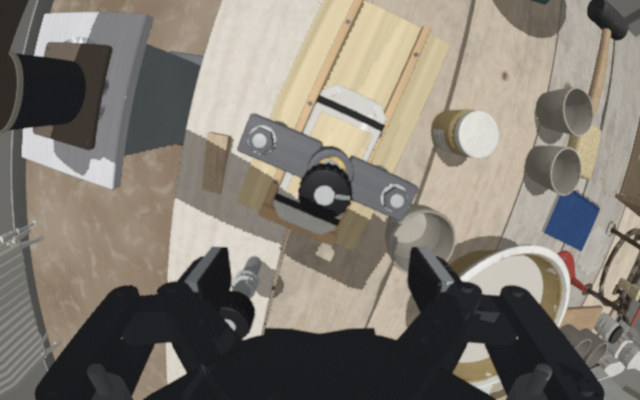

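```bash
cat >> h.py <<'E'
def wray(c,uv):
    x=(np.array(uv)-c["mtx"][:2,2])/c["mtx"][0,0];t=np.hypot(*x);d=np.r_[np.sin(t)*x/t,np.cos(t)];return c["pose"][:3,3],c["pose"][:3,:3]@d
def wz(c,uv,z):
    o,d=wray(c,uv);return o+d*(z-o[2])/d[2]
E
python3 - <<'E'
from h import *
c=np.load("w2.npz");im=cv2.imread("pics/w2.png")
g=cv2.cvtColor(im,6)
n,l,st,ce=cv2.connectedComponentsWithStats((g[165:225,295:355]>110).astype(np.uint8))
for i in range(1,n):
    if st[i,4]>8: print(st[i],ce[i]+[295,165])
for z in(.243,.246): 
    a=wz(c,(324.5,195.5),z);b=wz(c,(350,197.5),z);print(z,a,np.degrees(np.arctan2(*(b-a)[1::-1])))
A=wz(c,(261,138.5),.149);B=wz(c,(397,200.5),.149);print(A,B,(A+B)/2,np.linalg.norm(A-B),np.degrees(np.arctan2(*(B-A)[1::-1])),np.load("press.npy"))
cv2.imwrite("pics/w2c.png",cv2.resize(im[150:240,270:390],None,fx=6,fy=6,interpolation=cv2.INTER_CUBIC))
E
```

```text
[  0   0  12  36 228] [298.34210526 178.04385965]
[42  0 14  9 75] [345.18666667 167.69333333]
[58 16  2 11 15] [353.73333333 185.6       ]
[ 19  20  36  21 396] [326.76515152 195.32828283]
[51 36  9 24 94] [351.0106383  210.40425532]
[  0  45  36  15 287] [306.87456446 219.33797909]
0.243 [ 0.50396093 -0.00890188  0.243     ] 11.258995794820166
0.246 [ 0.50370883 -0.00819652  0.246     ] 11.258995794820125
[0.43206381 0.00959444 0.149     ] [ 0.58912518 -0.0147518   0.149     ] [ 0.51059449 -0.00257868  0.149     ] 0.1589371395978462 -8.811349567809078 [ 0.5102095  -0.00636593 -0.13222606]
```

View pics/w2c.png

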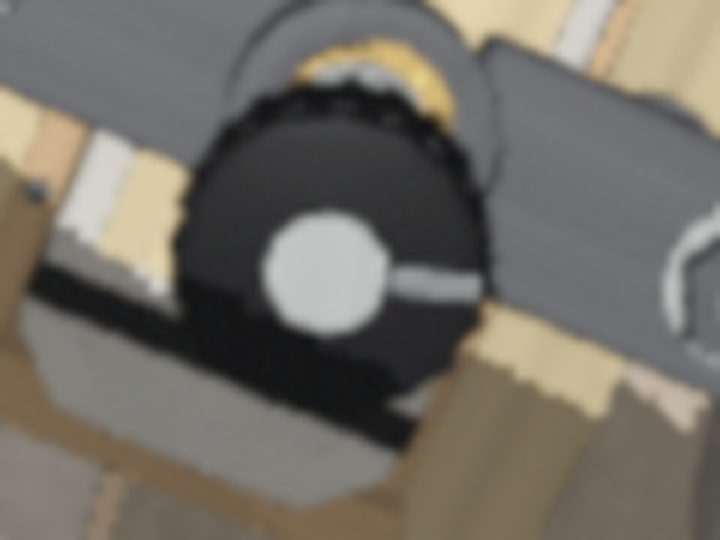

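The crop shows the rib pointing right (image), which puts the lead at about 18° in the press frame. It has to turn back about 89° to reach the thread start. The knob leans some 8 mm toward −x−y, so I'll close along that direction, centred on the boss axis.

>>> servo_tool --steps '[{"x": 7,"y": 15,"z": -20,"yaw": 4},{"x": 7,"y": 15,"z": -55,"yaw": 4},{"x": 7,"y": 15,"z": -85,"yaw": 4},{"x": 7,"y": 15,"z": -105,"yaw": 4},{"x": 7,"y": 15,"z": -118,"yaw": 4},{"x": 7,"y": 15,"z": -118,"yaw": 4}]'

```text
time: 6.97
tool_pos: [0.5089, -0.0004, 0.2159]
orientation: [0.572, 0.82, -0.002, -0.004]
contact_force: [-0.7, 0.7, -0.5]
finger_gap: 0.996
grip_force: 0.0
```

>>> servo_tool --steps '[{"x": 0,"y": 0,"z": 0,"yaw": 0},{"x": 0,"y": 0,"z": 0,"yaw": 0},{"x": 0,"y": 0,"z": 0,"yaw": 0},{"x": 0,"y": 0,"z": 0,"yaw": 0},{"x": 0,"y": 0,"z": 0,"yaw": 0},{"x": 0,"y": 0,"z": 0,"yaw": 0}]' --gripper 1 --squeeze 25

```text
time: 7.47
tool_pos: [0.5118, -0.0026, 0.2221]
orientation: [0.573, 0.819, 0.0, 0.001]
contact_force: [-1.7, -1.3, 5.2]
finger_gap: 0.463
grip_force: 25.0
```

```bash
python3 - <<'E'
from cell import robot, optics
import cv2,numpy as np
print(robot.state()["joint_pos"])
a=optics.grab_frame("side")[130:230,240:340,::-1];b=optics.grab_frame("wrist")[120:400:,180:460,::-1]
cv2.imwrite("pics/g1.png",np.hstack([cv2.resize(a,(400,400),interpolation=2),cv2.resize(b,(400,400),interpolation=2)]))
E
```

```text
[-2.03428268e-01 -5.76930825e-02  1.99652253e+00 -3.69683252e-04
  1.20020465e+00 -5.53263891e-01]
```

View pics/g1.png

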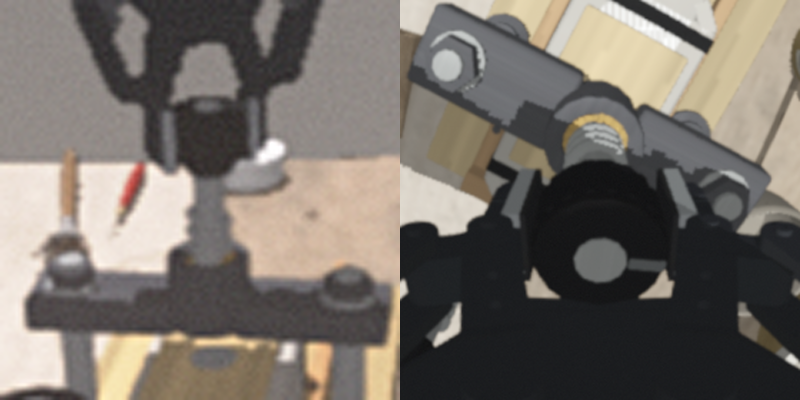

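Gripped squarely and the screw looks nearly upright. Now the backward turn.

>>> servo_tool --steps '[{"x": 0,"y": 0,"z": 1,"yaw": 7},{"x": 0,"y": 0,"z": 1,"yaw": 14},{"x": 0,"y": 0,"z": 2,"yaw": 21},{"x": 0,"y": 0,"z": 2,"yaw": 28},{"x": 0,"y": 0,"z": 2,"yaw": 35},{"x": 0,"y": 0,"z": 2,"yaw": 42},{"x": 0,"y": 0,"z": 2,"yaw": 49},{"x": 0,"y": 0,"z": 2,"yaw": 56}]'

```text
time: 8.23
tool_pos: [0.511, -0.0026, 0.2227]
orientation: [0.119, 0.993, -0.0, -0.0]
contact_force: [-1.7, -0.6, 2.5]
finger_gap: 0.465
grip_force: 24.9
```

>>> servo_tool --steps '[{"x": 0,"y": 0,"z": 0,"yaw": 7},{"x": 0,"y": 0,"z": 0,"yaw": 14},{"x": 0,"y": 0,"z": 0,"yaw": 21},{"x": 0,"y": 0,"z": 0,"yaw": 24},{"x": 0,"y": 0,"z": 0,"yaw": 24},{"x": 0,"y": 0,"z": 0,"yaw": 24}]'

```text
time: 8.73
tool_pos: [0.511, -0.0028, 0.2226]
orientation: [-0.087, 0.996, -0.0, -0.0]
contact_force: [-2.8, -1.3, 2.5]
finger_gap: 0.459
grip_force: 25.0
```

```bash
python3 - <<'E'
from h import *
s=robot.state();print(s["joint_pos"],s["tool_pos"])
c=optics.calibration("wrist");im=optics.grab_frame("wrist");cv2.imwrite("pics/w3.png",im[:,:,::-1]);np.savez("w3.npz",mtx=c["mtx"],pose=c["pose"])
b=im[150:400,200:440,::-1]
cv2.imwrite("pics/w3c.png",cv2.resize(b,None,fx=2.4,fy=2.4,interpolation=2))
E
```

```text
[-2.03755307e-01 -5.86188570e-02  1.99634819e+00 -1.11185250e-03
  1.20394518e+00 -1.94801736e+00] [ 0.5110301  -0.00280841  0.2226237 ]
```

View pics/w3c.png

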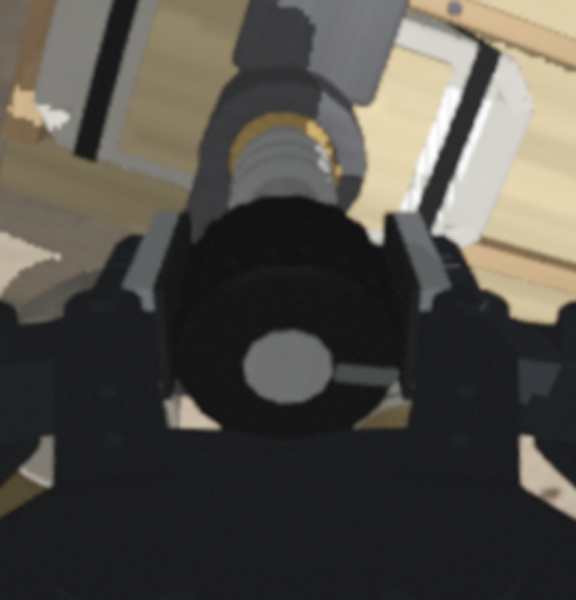

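```bash
python3 - <<'E'
from h import *
c=np.load("w3.npz")
z=.2445;a=wz(c,(320,302.5),z);b=wz(c,(365.5,306.3),z);print(a,b,"press angle",np.degrees(np.arctan2(*(b-a)[1::-1]))+8)
E
```

```text
[ 0.51631358 -0.00103832  0.2445    ] [0.51529403 0.01796189 0.2445    ] press angle 101.07155622224238
```

>>> servo_tool --steps '[{"x": 0,"y": 0,"z": 0,"yaw": 7},{"x": 0,"y": 0,"z": 0,"yaw": 14},{"x": 0,"y": 0,"z": 0,"yaw": 21},{"x": 0,"y": 0,"z": 0,"yaw": 27},{"x": 0,"y": 0,"z": 0,"yaw": 27},{"x": 0,"y": 0,"z": 0,"yaw": 27}]'

```text
time: 9.28
tool_pos: [0.5103, -0.0024, 0.2208]
orientation: [-0.316, 0.949, 0.0, -0.001]
contact_force: [-1.5, -2.2, -3.1]
finger_gap: 0.462
grip_force: 25.6
```

>>> servo_tool --steps '[{"x": 0,"y": 0,"z": 0,"yaw": 0},{"x": 0,"y": 0,"z": 0,"yaw": 0},{"x": 0,"y": 0,"z": 0,"yaw": 0},{"x": 0,"y": 0,"z": 0,"yaw": 0},{"x": 0,"y": 0,"z": 0,"yaw": 0},{"x": 0,"y": 0,"z": 0,"yaw": 0}]' --gripper -0.3

```text
time: 9.78
tool_pos: [0.5114, -0.0023, 0.2227]
orientation: [-0.318, 0.948, -0.0, 0.0]
contact_force: [-0.7, 1.0, -0.4]
finger_gap: 0.652
grip_force: 0.0
```

```bash
python3 - <<'E'
from h import *
c=optics.calibration("wrist");im=optics.grab_frame("wrist");cv2.imwrite("pics/w4.png",im[:,:,::-1]);np.savez("w4.npz",mtx=c["mtx"],pose=c["pose"])
cv2.imwrite("pics/side4.png",optics.grab_frame("side")[:,:,::-1])
# disc size compare between w3 and w4
for k in("w3","w4"):
    im=cv2.imread(f"pics/{k}.png");g=cv2.cvtColor(im,6);w=g[270:350,280:390]
    n,l,st,ce=cv2.connectedComponentsWithStats((w>70).astype(np.uint8))
    for i in range(1,n):
        if st[i,4]>60: print(k,st[i],ce[i]+[280,270])
# side: knob dark bounds along columns
for k in("side0","side4"):
    g=cv2.cvtColor(cv2.imread(f"pics/{k}.png"),6)
    for r in range(150,200,2): print(k,r,"".join("#" if v<50 else "+" if v<90 else "." for v in g[r,265:315]))
E
```

```text
w3 [95  0 11 10 61] [378.03278689 273.49180328]
w3 [ 22  18  37  30 875] [319.6        302.39542857]
w3 [ 60  33  31  25 343] [358.36443149 315.43731778]
w3 [ 0 46 12 14 86] [284.11627907 324.54651163]
w4 [ 20   0  36  25 766] [317.48825065 280.88120104]
w4 [   0    0  107   66 3190] [342.22570533 311.05705329]
side0 150 ..................................................
side0 152 ..................................................
side0 154 ......................++++........................
side0 156 ................+++...............................
side0 158 ..............+++++.......+++++...................
side0 160 .............+++++++++++++++++++..................
side0 162 ..............+++++++++#++++++++..................
side0 164 ..............++++++++++++++++++..................
side0 166 ..............++++++++++++++++#+..................
side0 168 ..............+#++#+++++++++++++..................
side0 170 ...............+#+++++++#+++#++...................
side0 172 ..................++++#+++#+++....................
side0 174 ....................++++++++.................
[... 1562 characters left out ...]
..+++++++....................
side4 178 ..................................................
side4 180 ..................................................
side4 182 ..................................................
side4 184 ..................................................
side4 186 ..................................................
side4 188 ..................................................
side4 190 ..................................................
side4 192 ...................++............+++..............
side4 194 ..................++++...........++++.............
side4 196 ..................+++++++....++++++++.............
side4 198 .................++++++++++++++++++++.............
```

```bash
cat > kz.py <<'E'
from h import *
def disc(im,box,th):
    x,y,w,h=box;g=cv2.cvtColor(im,6)[y:y+h,x:x+w]
    n,l,st,ce=cv2.connectedComponentsWithStats((g>th).astype(np.uint8));return [(st[i].tolist(),(ce[i]+[x,y]).round(1).tolist()) for i in range(1,n) if 4<st[i,4]<1200]
def solve(c,wuv,suv):
    o1,d1=wray(c,wuv);o2,d2=ray("side",suv);d2=d2/np.linalg.norm(d2)
    t=np.linalg.lstsq(np.c_[d1,-d2],o2-o1,rcond=None)[0];a,b=o1+t[0]*d1,o2+t[1]*d2;return (a+b)/2,np.linalg.norm(a-b)
E
python3 - <<'E'
from kz import *
print(disc(cv2.imread("pics/w4.png"),(285,240,70,70),70));print(disc(cv2.imread("pics/w4.png"),(285,240,70,70),85))
for k in("side0","side4"):
    g=cv2.cvtColor(cv2.imread(f"pics/{k}.png"),6);print(k)
    for r in range(152,164): print(r,g[r,278:300].tolist())
E
```

```text
[([15, 23, 36, 32, 905], [317.5, 278.7]), ([52, 41, 18, 8, 94], [346.0, 284.4]), ([53, 57, 17, 13, 102], [349.0, 305.3]), ([0, 63, 12, 7, 41], [288.5, 307.2])]
[([15, 24, 35, 30, 844], [317.4, 278.6]), ([54, 57, 16, 13, 96], [349.3, 305.4]), ([0, 65, 10, 5, 32], [288.1, 307.5])]
side0
152 [140, 140, 140, 145, 140, 141, 143, 143, 145, 142, 147, 141, 146, 147, 144, 138, 140, 141, 145, 138, 143, 138]
153 [143, 143, 142, 146, 139, 140, 145, 142, 141, 132, 133, 132, 135, 138, 141, 143, 144, 141, 144, 141, 142, 138]
154 [142, 144, 145, 142, 140, 134, 133, 127, 113, 88, 83, 83, 81, 107, 126, 133, 137, 141, 145, 140, 138, 143]
155 [142, 140, 134, 134, 120, 92, 101, 120, 120, 115, 114, 108, 85, 78, 91, 95, 115, 136, 144, 139, 142, 142]
156 [141, 115, 95, 84, 77, 84, 139, 192, 198, 197, 200, 189, 147, 107, 109, 111, 105, 112, 134, 142, 145, 142]
157 [129, 88, 64, 55, 61, 100, 158, 203, 208, 205, 207, 191, 151, 88, 79, 77, 73, 73, 109, 137, 138, 141]
158 [118, 74, 52, 58, 59, 75, 112, 140, 143, 141, 134, 121, 93, 62, 60, 60, 58, 61, 93, 130, 144, 141]
159 [88, 59, 60, 63, 64, 59, 65, 73, 79, 74
[... 917 characters left out ...]
 68, 54, 53, 56, 51]
157 [93, 77, 55, 48, 55, 55, 49, 49, 55, 64, 88, 93, 90, 90, 90, 87, 73, 61, 55, 52, 51, 56]
158 [123, 88, 59, 56, 49, 56, 43, 48, 63, 78, 98, 103, 98, 94, 94, 78, 65, 64, 74, 71, 55, 53]
159 [133, 101, 65, 50, 51, 54, 51, 48, 63, 82, 102, 104, 103, 110, 101, 90, 80, 100, 105, 93, 64, 53]
160 [135, 103, 63, 47, 49, 47, 54, 52, 49, 59, 70, 77, 78, 77, 74, 65, 82, 107, 118, 100, 64, 52]
161 [133, 100, 61, 56, 51, 46, 47, 51, 60, 54, 49, 51, 57, 57, 48, 52, 78, 113, 111, 97, 64, 52]
162 [132, 106, 65, 49, 49, 56, 43, 51, 56, 51, 55, 49, 50, 45, 50, 54, 76, 114, 112, 100, 68, 52]
163 [129, 106, 68, 49, 53, 55, 46, 47, 44, 48, 58, 48, 49, 48, 43, 50, 82, 105, 106, 99, 66, 53]
```

```bash
python3 - <<'E'
from kz import *
for k,w,s in(("w2",(324.4,195.4),(287.4,156.9)),("w4",(317.5,278.6),(289.8,158.7))):
    print(k,solve(np.load(k+".npz"),w,s))
c=np.load("w4.npz");a=wz(c,(317.5,278.6),.237);b=wz(c,(355,283.8),.237);print("angle press",np.degrees(np.arctan2(*(b-a)[1::-1]))+8)
E
```

```text
w2 (array([ 0.50392829, -0.00857366,  0.2441233 ]), np.float64(0.0003084646230305238))
w4 (array([ 0.50919411, -0.00389374,  0.23839067]), np.float64(0.0008996144715910565))
angle press 125.36033425372962
```

The screw dropped about 6 mm when released, and the lead is now near 125° in the press frame. I lower, regrip and turn forward.

>>> servo_tool --steps '[{"x": 0,"y": 0,"z": -3,"yaw": 0},{"x": 0,"y": 0,"z": -6,"yaw": 0},{"x": 0,"y": 0,"z": -6,"yaw": 0},{"x": 0,"y": 0,"z": -6,"yaw": 0}]'

```text
time: 10.22
tool_pos: [0.5109, -0.0023, 0.2158]
orientation: [-0.318, 0.948, 0.0, -0.0]
contact_force: [-0.1, -0.9, -0.1]
finger_gap: 0.652
grip_force: 0.0
```

>>> servo_tool --steps '[{"x": 0,"y": 0,"z": 0,"yaw": 0},{"x": 0,"y": 0,"z": 0,"yaw": 0},{"x": 0,"y": 0,"z": 0,"yaw": 0},{"x": 0,"y": 0,"z": 0,"yaw": 0},{"x": 0,"y": 0,"z": 0,"yaw": 0},{"x": 0,"y": 0,"z": 0,"yaw": 0}]' --gripper 1 --squeeze 30

```text
time: 10.72
tool_pos: [0.5113, -0.0025, 0.2164]
orientation: [-0.318, 0.948, -0.0, 0.0]
contact_force: [1.1, -0.8, 0.3]
finger_gap: 0.46
grip_force: 30.5
```

>>> servo_tool --steps '[{"x": 0,"y": 0,"z": -0.2,"yaw": -7},{"x": 0,"y": 0,"z": -0.4,"yaw": -14},{"x": 0,"y": 0,"z": -0.6,"yaw": -21},{"x": 0,"y": 0,"z": -0.8,"yaw": -28},{"x": 0,"y": 0,"z": -1.0,"yaw": -35},{"x": 0,"y": 0,"z": -1.2,"yaw": -42},{"x": 0,"y": 0,"z": -1.4,"yaw": -49},{"x": 0,"y": 0,"z": -1.6,"yaw": -56}]'

```text
time: 11.38
tool_pos: [0.5112, -0.0031, 0.215]
orientation: [0.167, 0.986, -0.001, 0.0]
contact_force: [0.4, -2.2, 1.0]
finger_gap: 0.463
grip_force: 30.7
```

Smooth, with low forces. I continue the stroke.

>>> servo_tool --steps '[{"x": 0,"y": 0,"z": -0.2,"yaw": -7},{"x": 0,"y": 0,"z": -0.4,"yaw": -14},{"x": 0,"y": 0,"z": -0.6,"yaw": -21},{"x": 0,"y": 0,"z": -0.8,"yaw": -28},{"x": 0,"y": 0,"z": -1.0,"yaw": -35},{"x": 0,"y": 0,"z": -1.2,"yaw": -42},{"x": 0,"y": 0,"z": -1.4,"yaw": -49},{"x": 0,"y": 0,"z": -1.6,"yaw": -56}]'

```text
time: 12.05
tool_pos: [0.5107, -0.0038, 0.2135]
orientation: [0.61, 0.792, -0.002, 0.001]
contact_force: [-2.3, -4.5, 2.2]
finger_gap: 0.458
grip_force: 30.9
```

>>> servo_tool --steps '[{"x": 0,"y": 0,"z": -0.2,"yaw": -7},{"x": 0,"y": 0,"z": -0.4,"yaw": -14},{"x": 0,"y": 0,"z": -0.6,"yaw": -21},{"x": 0,"y": 0,"z": -0.8,"yaw": -28},{"x": 0,"y": 0,"z": -1.0,"yaw": -35},{"x": 0,"y": 0,"z": -1.2,"yaw": -42},{"x": 0,"y": 0,"z": -1.4,"yaw": -49},{"x": 0,"y": 0,"z": -1.6,"yaw": -56}]'

```text
time: 12.72
tool_pos: [0.5102, -0.0036, 0.212]
orientation: [0.911, 0.413, -0.002, 0.001]
contact_force: [-2.9, -2.8, 3.8]
finger_gap: 0.458
grip_force: 30.8
```

>>> servo_tool --steps '[{"x": 0,"y": 0,"z": -0.2,"yaw": -7},{"x": 0,"y": 0,"z": -0.4,"yaw": -14},{"x": 0,"y": 0,"z": -0.6,"yaw": -21},{"x": 0,"y": 0,"z": -0.8,"yaw": -28},{"x": 0,"y": 0,"z": -1.0,"yaw": -35},{"x": 0,"y": 0,"z": -1.2,"yaw": -42},{"x": 0,"y": 0,"z": -1.4,"yaw": -49},{"x": 0,"y": 0,"z": -1.6,"yaw": -56}]'

```text
time: 13.38
tool_pos: [0.51, -0.0034, 0.2104]
orientation: [0.998, -0.063, -0.002, 0.002]
contact_force: [-5.2, -2.8, 2.9]
finger_gap: 0.458
grip_force: 30.7
```

>>> servo_tool --steps '[{"x": 0,"y": 0,"z": -0.2,"yaw": -7},{"x": 0,"y": 0,"z": -0.4,"yaw": -14},{"x": 0,"y": 0,"z": -0.6,"yaw": -21},{"x": 0,"y": 0,"z": -0.8,"yaw": -28},{"x": 0,"y": 0,"z": -1.0,"yaw": -35},{"x": 0,"y": 0,"z": -1.2,"yaw": -42},{"x": 0,"y": 0,"z": -1.4,"yaw": -49},{"x": 0,"y": 0,"z": -1.6,"yaw": -56}]'

```text
time: 14.05
tool_pos: [0.51, -0.0026, 0.2087]
orientation: [0.851, -0.524, -0.001, 0.001]
contact_force: [-3.2, -0.9, 3.7]
finger_gap: 0.462
grip_force: 30.7
```

>>> servo_tool --steps '[{"x": 0,"y": 0,"z": 0,"yaw": 0},{"x": 0,"y": 0,"z": 0,"yaw": 0},{"x": 0,"y": 0,"z": 0,"yaw": 0},{"x": 0,"y": 0,"z": 0,"yaw": 7},{"x": 0,"y": 0,"z": 0,"yaw": 14},{"x": 0,"y": 0,"z": 0,"yaw": 21},{"x": 0,"y": 0,"z": 0,"yaw": 28},{"x": 0,"y": 0,"z": 0,"yaw": 35}]' --gripper -0.4

```text
time: 14.72
tool_pos: [0.5112, -0.0023, 0.2082]
orientation: [0.971, -0.238, 0.0, -0.0]
contact_force: [0.2, -0.5, 0.0]
finger_gap: 0.697
grip_force: 0.0
```

>>> servo_tool --steps '[{"x": 0,"y": 0,"z": 0,"yaw": 7},{"x": 0,"y": 0,"z": 0,"yaw": 14},{"x": 0,"y": 0,"z": 0,"yaw": 21},{"x": 0,"y": 0,"z": 0,"yaw": 28},{"x": 0,"y": 0,"z": 0,"yaw": 35},{"x": 0,"y": 0,"z": 0,"yaw": 42},{"x": 0,"y": 0,"z": 0,"yaw": 45},{"x": 0,"y": 0,"z": 0,"yaw": 45}]'

```text
time: 15.38
tool_pos: [0.5112, -0.0023, 0.2082]
orientation: [0.989, 0.15, 0.0, -0.0]
contact_force: [-0.6, 0.0, -1.0]
finger_gap: 0.7
grip_force: 0.0
```

```bash
python3 - <<'E'
from kz import *
c=optics.calibration("wrist");im=optics.grab_frame("wrist")[:,:,::-1].copy();cv2.imwrite("pics/w5.png",im);np.savez("w5.npz",mtx=c["mtx"],pose=c["pose"])
s=optics.grab_frame("side")[:,:,::-1].copy();cv2.imwrite("pics/side5.png",s)
print(robot.state()["tool_pos"],disc(im,(270,230,110,90),75))
g=cv2.cvtColor(s,6)
for r in range(155,170): print(r,g[r,274:304].tolist())
E
```

```text
[ 0.51117161 -0.00230985  0.20823088] [([0, 0, 17, 66, 503], [275.3, 249.8]), ([71, 0, 5, 2, 8], [343.0, 230.4]), ([86, 0, 24, 33, 495], [367.3, 241.6]), ([82, 31, 28, 59, 771], [371.5, 297.5]), ([32, 49, 37, 33, 912], [319.7, 294.6]), ([0, 71, 18, 19, 209], [275.9, 312.2])]
155 [143, 140, 137, 140, 140, 141, 143, 140, 121, 81, 45, 55, 56, 52, 55, 52, 53, 56, 51, 58, 58, 59, 78, 76, 62, 54, 59, 58, 52, 59]
156 [138, 143, 141, 143, 139, 143, 142, 139, 122, 76, 51, 55, 51, 53, 56, 60, 58, 52, 52, 53, 71, 101, 127, 116, 71, 51, 56, 54, 57, 54]
157 [141, 138, 140, 139, 142, 141, 143, 143, 121, 77, 58, 53, 57, 61, 54, 56, 56, 56, 52, 60, 94, 134, 146, 124, 72, 48, 53, 54, 51, 61]
158 [142, 141, 143, 145, 140, 144, 144, 143, 122, 82, 56, 50, 51, 57, 56, 65, 55, 54, 53, 61, 93, 138, 141, 117, 71, 51, 56, 52, 48, 62]
159 [139, 141, 138, 141, 139, 144, 143, 141, 119, 75, 59, 53, 52, 57, 50, 53, 53, 56, 51, 62, 92, 116, 94, 73, 56, 56, 57, 56, 51, 57]
160 [142, 139, 144, 144, 145, 143, 141, 143, 125, 80, 56, 56, 52, 54, 62, 62, 59, 58, 55, 59, 61, 71, 64, 55, 54, 56, 55, 53, 54, 61]
161 [138, 
[... 519 characters left out ...]
7, 196]
165 [141, 137, 144, 139, 140, 144, 145, 122, 68, 46, 55, 54, 53, 57, 56, 55, 72, 74, 66, 58, 54, 61, 52, 52, 59, 93, 182, 250, 253, 249]
166 [142, 143, 139, 143, 143, 142, 146, 126, 72, 50, 51, 45, 50, 52, 54, 74, 98, 105, 90, 63, 57, 52, 59, 53, 51, 100, 204, 255, 255, 252]
167 [142, 142, 137, 146, 144, 142, 144, 127, 71, 52, 50, 62, 50, 54, 49, 67, 95, 109, 96, 64, 56, 58, 58, 59, 56, 102, 202, 254, 252, 249]
168 [139, 140, 140, 142, 142, 142, 142, 121, 76, 44, 49, 50, 58, 55, 48, 70, 97, 109, 96, 61, 53, 58, 61, 53, 58, 100, 198, 254, 251, 248]
169 [139, 134, 140, 136, 139, 138, 135, 122, 70, 51, 52, 57, 54, 49, 58, 66, 93, 108, 89, 63, 57, 55, 62, 58, 53, 100, 193, 255, 255, 252]
```

```bash
python3 - <<'E'
from kz import *
c=np.load("w5.npz");o,d=wray(c,(319.7,294.6))
for z in(.225,.228,.231,.234):
    p=o+d*(z-o[2])/d[2];print(z,p[:2],proj("side",p))
E
```

```text
0.225 [ 0.50605184 -0.00374399] [[288.78727521 164.33292668]]
0.228 [ 0.50785477 -0.00317648] [[289.56814841 162.94433562]]
0.231 [ 0.5096577  -0.00260897] [[290.3504001  161.55329327]]
0.234 [ 0.51146062 -0.00204147] [[291.13403392 160.15979313]]
```

The knob top is at about 0.230, which puts the lead near 141 mm. I'll add a last ~80° stroke to centre it in the window.

>>> servo_tool --steps '[{"x": 0,"y": 0,"z": 0,"yaw": 0},{"x": 0,"y": 0,"z": 0,"yaw": 0},{"x": 0,"y": 0,"z": 0,"yaw": 0},{"x": 0,"y": 0,"z": 0,"yaw": 0},{"x": 0,"y": 0,"z": 0,"yaw": 0},{"x": 0,"y": 0,"z": 0,"yaw": 0}]' --gripper 1

```text
time: 15.98
tool_pos: [0.5113, -0.0025, 0.2085]
orientation: [0.989, 0.148, 0.0, 0.0]
contact_force: [0.0, -0.6, 0.5]
finger_gap: 0.461
grip_force: 30.5
```

>>> servo_tool --steps '[{"x": 0,"y": 0,"z": -0.2,"yaw": -7},{"x": 0,"y": 0,"z": -0.4,"yaw": -14},{"x": 0,"y": 0,"z": -0.6,"yaw": -21},{"x": 0,"y": 0,"z": -0.8,"yaw": -28},{"x": 0,"y": 0,"z": -1.0,"yaw": -35},{"x": 0,"y": 0,"z": -1.2,"yaw": -42},{"x": 0,"y": 0,"z": -1.4,"yaw": -49},{"x": 0,"y": 0,"z": -1.6,"yaw": -56}]'

```text
time: 16.65
tool_pos: [0.5108, -0.0031, 0.2071]
orientation: [0.942, -0.336, -0.0, 0.001]
contact_force: [-1.3, -3.0, 2.4]
finger_gap: 0.463
grip_force: 30.8
```

>>> servo_tool --steps '[{"x": 0,"y": 0,"z": -0.2,"yaw": -7},{"x": 0,"y": 0,"z": -0.4,"yaw": -14},{"x": 0,"y": 0,"z": -0.6,"yaw": -21},{"x": 0,"y": 0,"z": -0.6,"yaw": -23},{"x": 0,"y": 0,"z": -0.6,"yaw": -23},{"x": 0,"y": 0,"z": -0.6,"yaw": -23},{"x": 0,"y": 0,"z": -0.6,"yaw": -23},{"x": 0,"y": 0,"z": -0.6,"yaw": -23}]'

```text
time: 17.32
tool_pos: [0.5107, -0.0032, 0.2065]
orientation: [0.858, -0.514, -0.0, 0.001]
contact_force: [-2.3, -4.2, 4.1]
finger_gap: 0.46
grip_force: 31.1
```

```bash
python3 - <<'E'
from kz import *
c=optics.calibration("wrist");im=optics.grab_frame("wrist")[:,:,::-1].copy();np.savez("w6.npz",mtx=c["mtx"],pose=c["pose"]);cv2.imwrite("pics/w6.png",im)
s=optics.grab_frame("side")[:,:,::-1].copy();s2=optics.grab_frame("scene")[:,:,::-1].copy();cv2.imwrite("pics/side6.png",s);cv2.imwrite("pics/scene6.png",s2)
D=disc(im,(270,230,110,110),75);print(D)
for st,uv in D:
    if st[4]>700 and 28<st[2]<45:
        o,d=wray(c,uv)
        for z in(.226,.229,.232): p=o+d*(z-o[2])/d[2];print(z,p[:2],proj("side",p))
g=cv2.cvtColor(s,6)
for r in range(157,170): print(r,g[r,280:300].tolist())
E
```

```text
[([0, 0, 24, 21, 287], [279.5, 236.8]), ([95, 4, 15, 46, 375], [374.3, 253.0])]
157 [51, 59, 54, 54, 62, 104, 137, 140, 143, 136, 138, 141, 139, 139, 138, 142, 144, 124, 71, 48]
158 [54, 51, 51, 57, 92, 130, 144, 142, 141, 143, 142, 142, 141, 140, 140, 142, 140, 117, 71, 48]
159 [54, 54, 57, 60, 98, 143, 141, 136, 138, 138, 134, 129, 128, 136, 144, 145, 130, 82, 55, 46]
160 [54, 55, 52, 58, 87, 126, 117, 94, 109, 115, 89, 79, 82, 103, 130, 129, 116, 69, 48, 46]
161 [55, 51, 56, 60, 64, 77, 70, 65, 78, 93, 83, 65, 66, 70, 80, 81, 64, 60, 45, 53]
162 [53, 54, 57, 54, 49, 49, 52, 74, 94, 101, 101, 102, 103, 84, 63, 52, 44, 47, 46, 50]
163 [54, 50, 57, 57, 49, 52, 44, 67, 96, 106, 109, 108, 102, 84, 58, 47, 44, 43, 44, 49]
164 [50, 58, 63, 69, 52, 52, 49, 51, 59, 76, 76, 69, 64, 59, 57, 45, 51, 53, 51, 45]
165 [58, 69, 91, 95, 74, 52, 52, 52, 48, 48, 53, 54, 46, 51, 50, 48, 47, 42, 49, 52]
166 [60, 76, 105, 108, 79, 54, 42, 50, 49, 48, 46, 54, 54, 48, 48, 54, 57, 45, 46, 43]
167 [63, 85, 108, 109, 87, 57, 47, 50, 50, 49, 47, 53, 50, 50, 48, 51, 52, 48, 54, 46]
168 [64, 82, 111, 110, 86, 62, 51, 51, 51, 55, 52, 48, 51, 49, 48, 49, 50, 51, 49, 50]
169 [64, 80, 113, 114, 87, 58, 47, 53, 51, 49, 49, 51, 50, 50, 45, 51, 48, 53, 44, 47]
```

```bash
python3 -c "
from cell import robot
print(robot.hand_in())"
```

```text
the job is handed in; nothing more can be done
None
```

The job is handed in, and the cell returned no verdict. The mould was pushed home until the stop held it. The screw was turned back until it dropped about 6 mm, then forward about one turn (360°). By my estimate its thread end is 139–140 mm above the bench, inside the 134.5–142.5 mm window, with the knob gripped at 31 N; I sent no moves near the cup, jar or wedge.

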